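Push an instrument case down the lane of an inspection gantry

ROBOT

A 7-joint arm with a two-finger parallel gripper is mounted at the origin on the work surface. World frame = base frame: x ahead of the robot, y to its left, z up, the work surface at z = 0. Lengths are in m, angles in rad, forces in N, time in s.
With the tool pointing down it reaches from about 0.425 to 0.925 m from the base axis. Payload 6.8 kg.
Tool frame: the origin (TCP) lies on the mounting face of the last link; the fingertips stand 173 mm ahead of it and the grasp point (between the pads) lies 155 mm ahead of it; z points along the fingers, y is the line along which they close (so a half turn about z gives the same grasp; the last joint's range is limited). The gripper opens to 85 mm and grips with 20 to 120 N. Pads are 22 mm wide; open, the fingers measure 114 mm over their backs; the gripper's body (76 mm by 85 mm) begins 54 mm behind the grasp point. The pads swing forward as they close: fully open they stand 13 mm farther back than shut.
Start: joints at [1.001, 0.477, 0.022, 1.555, -0.011, 1.109, -0.083], TCP at [0.301, -0.604, 0.405] pointing down, gripper open.
Joint ranges: [-2.96, 2.96], [-0.34, 2.1], [-1.41, 1.46], [0.24, 2.44], [-1.37, 4.51], [0.17, 1.92], [-2.96, 2.96]. Speed limits (rad/s): [2.39, 2.39, 3.14, 3.14, 3.14, 3.14, 3.14].

INTERFACE

Orientations are given as a rotation vector (axis times angle).
In Python, from bench import r gives the robot as it stands.
- The arm moves only by the tool arm_command, never from a script. Its argument "plan" is a list of rows, each an object of numbers: "claw": the closure, from 0 (fully open) to 1 (shut); "tx", "ty", "tz": the shift along the tool's x, y, z in m; "ax", "ay", "az": the turn, a rotation vector about the tool's x, y, z in degrees. A call has exactly 10 rows; each row shifts and turns the commanded pose from where the row before left it, along the tool's axes as they then stand; what a row does not reach is not made up. A row lasts 1/12 s, in which the tool goes at most 41.7 mm and 7.16 degrees, less where a joint would pass 70% of its speed; a pose out of reach is approached as far as the arm can. A call is refused whole if a number of a shift passes 0.0417 or a number of a turn 7.16, either way. A call with a gripper value outside its range is refused whole. The fingers move at their own pace and stop on an object; "squeeze" is the grip in N (left out, the last holds). Time passes only in rows, so rows that do not move let the fingers close, or fill a call up. It gives the time, the measured TCP pose, the force, the opening and the grip force at its end, in the units of the state.
- r.get_obs(): the state, without advancing time (a new reading comes with each control period).
- r.grab_frame(name): name is "side" or "top"; returns the picture (400x640x3 uint8, red, green, blue); there is no depth.
- r.camera_model(name): a dict with "fx", "fy", "cx", "cy" (pixels), "position" and "orientation" of the camera in the world. Camera axes: x right, y up, looking along -z (the intrinsics and any distortion apply to the point x, -y, -z); pixel columns grow to the right and rows downward; lengths in m; the calibration is good to about 2 mm. A picture is of the moment at which its call begins. camera_model takes no time and is no camera call.
- r.hand_in(): hands the job in; it is judged then, once.
Trained networks look in the newest picture that a camera, given by its name, has taken for a name from the list of things; names that differ only in an ending like _2 or _b are one class to them, and where a whole thing is asked for, a point or a joint stands for the part that bears it (a point fixed in the world has none). Each returns a list of dicts, best first, with "confidence" (0 to 1); they miss things now and then, are a little off and sometimes report something else, mostly with a low value. They report only what shows in the picture. A call takes as long as a camera call. They do not tell look-alikes from the thing itself.
- r.boxes_of(target, camera): "location" ([x, y, z] in m, in the coordinates of the camera as it stood for that picture, good to about 4 mm: the middle of the surface that is visible of it).
- r.tip_of(target, camera): "location" ([x, y, z] in m, in the coordinates of the camera as it stood for that picture, good to about 4 mm: a listed point, or the origin of a listed thing).
The state is a dict: "clock": time; "joints": joint angles; "qvel": joint speeds; "tau": joint torques, N m; "tcp_pos": TCP position; "orientation": TCP orientation; "contact_force": force on the tool from outside, world axes, zero at the start; "moment": the same for the moment, N m; "grip_width": finger opening in m; "gripper_force": force on a finger pad.
Only numpy, scipy, OpenCV 4.12 (cv2) and the standard library are available. Lean on these libraries where they do the work, as an engineer would, in place of code of your own. Each camera call takes 0.05 s, during which the arm holds its last target. There are 200 camera calls.

TASK

Push the aluminium instrument case along the breadboard, down the lane between the two freshly oiled guide rails, until its front end meets the rubber bumpers of the end stop under the gantry's lens. Neither the case nor the robot may touch either rail; only push the case, never lift or tip it, and do not ram the stop or bump the gantry. Leave the other things on the bench where they are.

Things in the scene. Friction and masses are not known exactly. Their poses are not given: they have to be found in the camera images.
- case: extruded aluminium instrument case with flat black end panels: a plain box with flat upright sides, 140 mm long (its x), 90 mm wide (its y), 40 mm high, too wide to grasp. Origin at the centre of its underside; +x points to its front end, where the cover is off and a green circuit board shows. It starts on the breadboard outside the mouth of the lane, front end towards the lane, but off to one side and askew
- case_front (a point): middle of the lower edge of the case's front end (70 mm from its origin along its x)
- case_rear (a point): middle of the lower edge of the case's rear end (70 mm behind its origin). The case weighs about 0.4 to 0.9 kg and slides on the breadboard with friction
- rig: black optical breadboard fixed to the bench, 500 mm long (its x), 300 mm wide (its y), 12 mm thick, base of the inspection gantry. Origin at the centre of its underside, on the bench top (z = 0); its +x points down the lane, the way the case is to go; the lane's centre line is its x axis (y = 0); its top face, on which the case slides, is 12 mm above the origin
- lane_mouth (a point): middle of the open end of the lane, on the breadboard's top face between the near ends of the two rails (60 mm behind the breadboard's origin along its x). Its axes are those of the breadboard
- rail_left: steel guide rail, 295 mm long, 15 mm wide, 15 mm high, standing on the breadboard on the lane's left (+y of the breadboard), parallel to the lane. Origin at the centre of its underside. The inner faces of the rails are 106 mm apart, so the case has 8 mm either side
- rail_right: the like rail on the lane's right (-y of the breadboard)
- stop: end stop: a fixed aluminium angle, 70 mm wide, 30 mm high, across the lane, with two round black rubber bumpers facing the mouth. Origin on the breadboard's top face, in the plane of the bumper faces; its axes are those of the breadboard, so the case's front end is home when it reaches this plane
- gantry: fixed camera gantry astride the lane just past the stop: uprights, beam and an upright lens tube with a camera. Origin on the breadboard's top face, 50 mm past the stop plane; axes as the breadboard. Uprights and beam lie within 35 mm of it along x; the lens axis is 70 mm before it, the lens's lower end 75 mm and the camera's top 227 mm above the breadboard; a motor reaches 125 mm to +y
- carton: bystander: small white carton, 60 x 45 x 40 mm, on the breadboard outside the left rail
- post: bystander: optical post on a round foot, 31 mm across, 58 mm tall, on the breadboard outside the right rail
- solder_reel: bystander: white reel of solder, 60 mm across, 38 mm tall, on the bench to the right
- wire_reel: bystander: white reel of blue wire, 60 mm across, 38 mm tall, on the bench to the right
- sponge_tin: bystander: round tin of brass tip-cleaner, 80 mm across, 49 mm tall, on the bench to the right
- screwdriver: bystander: screwdriver with a red handle lying on the bench to the left
- pliers: bystander: pliers with yellow grips, 150 mm long, lying on the bench to the left
Not all that is in view belongs to the job. What is shaped like the case but turquoise is not meant.

How it is judged:
By the outcome, as a careful person would: the job done as asked, in the order asked, and still so for the second after the job is handed in, with the robot touching nothing.
It also fails if it takes over 58 s, if anything falls off the work surface, if the arm or the gripper's body presses on something with over 40 N, if the wrist force passes 120 N, or if a joint passes its speed limit or range.

## Working session

There is one attempt and no reset: what is moved stays moved. The work goes in short steps, Python scripts to look and compute and a tool call to move; the robot and the scene stay as the last step left them, time stands still between calls to the robot, and variables do not carry over. Pictures are saved under pics/ and viewed, at most 13 in all, crops included, and the job is handed in when it is done.

Besides the shell and the picture viewer there is one more tool, called after "Call:" in YAML: its name, and indented under it one key for each argument. arm_command: Moves the arm, as the interface text tells. Its arguments: {"type":"object","properties":{"plan":{"type":"array","items":{"type":"object","properties":{"claw":{"type":"number"},"tx":{"type":"number"},"ty":{"type":"number"},"tz":{"type":"number"},"ax":{"type":"number"},"ay":{"type":"number"},"az":{"type":"number"}}}},"squeeze":{"type":"number"}},"required":["plan"]}

```bash
ls; mkdir -p pics
cat > h.py <<'E'
from bench import r
import numpy as np, cv2
from scipy.spatial.transform import Rotation as R
def rot(o):
    o=np.array(o,float)
    return o if o.shape==(3,3) else (R.from_rotvec(o).as_matrix() if o.size==3 else R.from_quat(o).as_matrix())
def w(cam,p):
    m=r.camera_model(cam); return rot(m["orientation"])@np.array(p)+np.array(m["position"])
def find(names,cam,f="tip_of"):
    for n in names:
        for d in getattr(r,f)(n,cam)[:2]: print(cam,f,n,round(d["confidence"],2),w(cam,d["location"]).round(4))
def ray(cam,u,v,z):
    m=r.camera_model(cam); 
    d=rot(m["orientation"])@np.array([(u-m["cx"])/m["fx"],-(v-m["cy"])/m["fy"],-1.]); p=np.array(m["position"])
    return p+d*(z-p[2])/d[2]
def proj(cam,P):
    m=r.camera_model(cam); q=rot(m["orientation"]).T@(np.array(P)-np.array(m["position"]))
    return m["cx"]+m["fx"]*q[0]/-q[2], m["cy"]-m["fy"]*q[1]/-q[2]
def snap(cam,name):
    i=r.grab_frame(cam); cv2.imwrite("pics/"+name+".png",i[:,:,::-1]); return i
E
python3 - <<'E'
from h import *
for c in("top","side"):
    print(r.camera_model(c)); snap(c,c+"0")
    find(["case","case_front","case_rear","rig","lane_mouth","rail_left","rail_right","stop","gantry"],c)
print(r.get_obs())
E
```

```text
pics
{'fx': 452.68668220828823, 'fy': 452.68668220828823, 'cx': 320.9373501833415, 'cy': 201.27140283079484, 'position': array([0.30306301, 0.0267566 , 1.51121599]), 'orientation': array([ 0.13154455, -0.15580645, -1.57337992])}
top tip_of case 0.76 [0.5482 0.2013 0.0112]
top tip_of case 0.64 [ 0.7618  0.3957 -0.0016]
top tip_of case_front 0.88 [0.5714 0.1292 0.0045]
top tip_of case_front 0.85 [7.824e-01 4.655e-01 3.000e-04]
top tip_of case_rear 0.97 [0.7421 0.3277 0.0039]
top tip_of case_rear 0.89 [0.5374 0.2671 0.0118]
top tip_of rig 0.87 [0.5492 0.0364 0.0021]
top tip_of rig 0.51 [0.5733 0.1322 0.0067]
top tip_of lane_mouth 0.56 [0.5435 0.0993 0.0091]
top tip_of rail_left 0.65 [ 0.6146 -0.0505  0.0164]
top tip_of rail_right 0.89 [ 0.4955 -0.0547  0.0156]
top tip_of rail_right 0.45 [ 0.4314 -0.0024  0.0122]
top tip_of stop 0.39 [ 0.5629 -0.1071  0.0088]
{'fx': 388.4213366018274, 'fy': 388.4213366018274, 'cx': 317.7984269974198, 'cy': 200.46184932391304, 'position': array([-0.05023739,  0.80956749,  0.91180374]), 'orientation': array([ 0.34845783, -1.04334296, -2.27821334])}
side ti
[... 702 characters left out ...]
'clock': 1.0, 'joints': array([ 1.00091285,  0.47697024,  0.02245021,  1.55542404, -0.01148993,
        1.10931244, -0.08311353]), 'qvel': array([ 0.00058873, -0.0016975 ,  0.00011409, -0.00077327,  0.00014179,
        0.00146166, -0.00101975]), 'tau': array([-9.35281678e-04, -5.96342611e+01,  1.60634514e+00, -2.81553966e+01,
        1.25981175e-02,  1.39658670e-03,  1.19045872e-06]), 'tcp_pos': array([ 0.30071999, -0.60431166,  0.40471869]), 'orientation': array([ 3.05823086e+00,  7.18820674e-01, -1.94629821e-05]), 'contact_force': array([ 0.25356352, -0.53518792, -0.27405461]), 'moment': array([-0.0030555 ,  0.00281881,  0.03159557]), 'gripper_force': 0.0, 'grip_width': 0.0853495075371354}
```

View pics/top0.png

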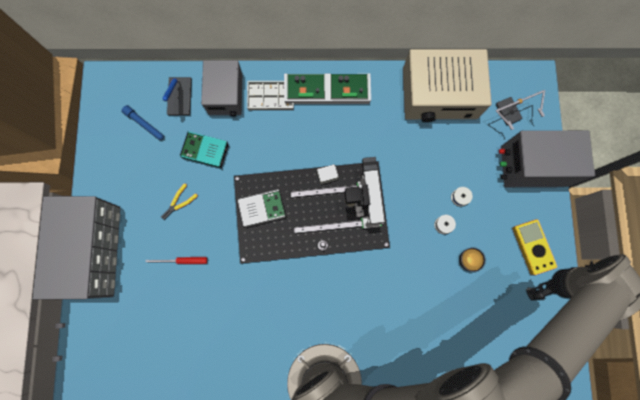

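View pics/side0.png

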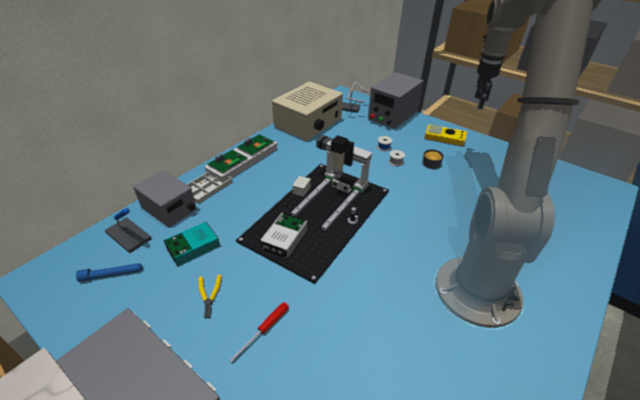

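```bash
cat >> h.py <<'E'
S=1.45; X1=.72; Y1=.32
def rect(cam,name,z=.012,img=None,polys=()):
    if img is None: img=r.grab_frame(cam)
    q=[(X1,Y1),(X1,-.22),(.36,-.22),(.36,Y1)]
    dst=np.float32([[(Y1-y)*1000*S,(X1-x)*1000*S] for x,y in q])
    src=np.float32([proj(cam,(x,y,z)) for x,y in q])
    o=cv2.warpPerspective(img,cv2.getPerspectiveTransform(src,dst),(783,522),flags=cv2.INTER_CUBIC)[:,:,::-1].copy()
    m=r.camera_model(cam); C=np.array(m["position"])
    for P in polys:
        pts=[]
        for p in P:
            t=(z-C[2])/(p[2]-C[2]); g=C+(np.array(p)-C)*t; pts.append([(Y1-g[1])*1000*S,(X1-g[0])*1000*S])
        cv2.polylines(o,[np.int32(np.array(pts)*8)],True,(0,0,255),1,cv2.LINE_AA,3)
    cv2.imwrite("pics/"+name+".png",o)
def box(x,y,yaw,x0,x1,y0,y1,z):
    c,s=np.cos(yaw),np.sin(yaw)
    return [(x+a*c-b*s,y+a*s+b*c,z) for a,b in((x0,y0),(x1,y0),(x1,y1),(x0,y1))]
def model(rig,case,stop=.14):
    P=[box(*rig,-.25,.25,-.15,.15,.012),box(*rig,-.06,.235,.053,.068,.027),box(*rig,-.06,.235,-.068,-.053,.027),box(*rig,stop,stop+.01,-.035,.035,.012)]
    if case: P+=[box(*case,-.07,.07,-.045,.045,.052),box(*case,-.07,.07,-.045,.045,.012)]
    return P
E
python3 - <<'E'
from h import *
rig=(.5485,.0375,np.radians(-84)); case=(.550,.2,np.radians(-77.3))
for c in("top","side"): rect(c,"r_"+c,polys=model(rig,case))
o=r.get_obs(); print(rot(o["orientation"]).round(3))
E
```

```text
[[ 0.895  0.446  0.   ]
 [ 0.446 -0.895  0.   ]
 [ 0.    -0.    -1.   ]]
```

View pics/r_top.png

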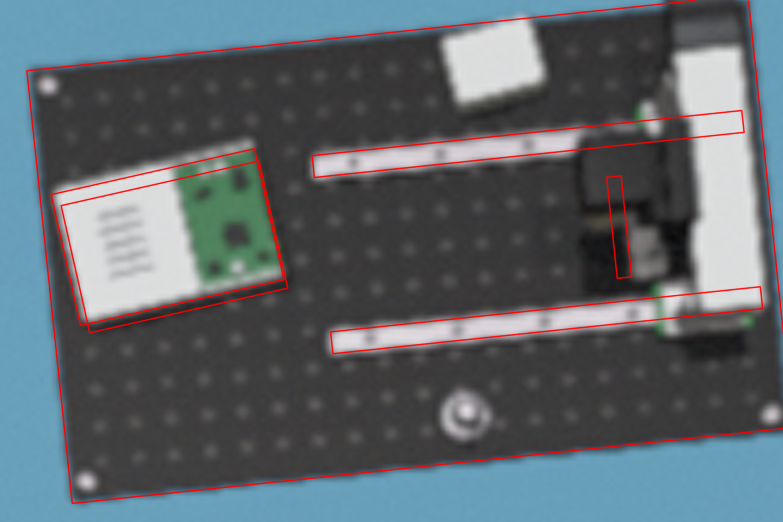

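View pics/r_side.png

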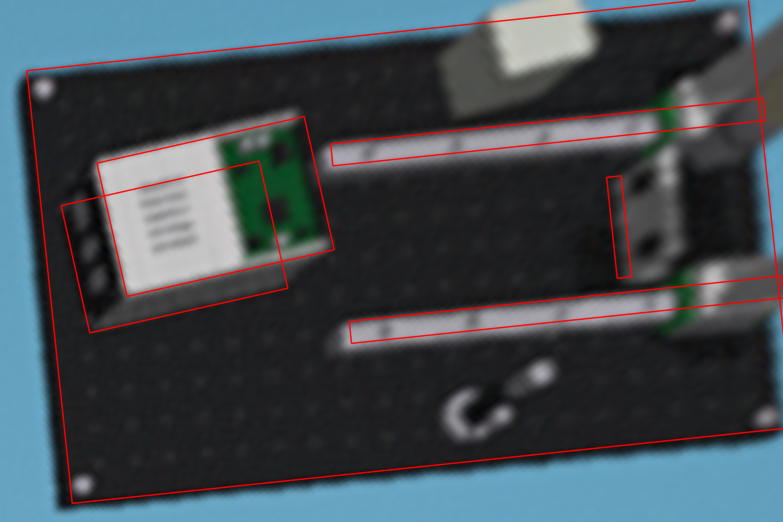

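Call:
arm_command:
  plan:
    - {"claw": 0,"tz": -0.03,"az": 6.83}
    - {"claw": 0,"tz": -0.03,"az": 6.83}
    - {"claw": 0,"tz": -0.03,"az": 6.84}
    - {"tx": 0.018,"ty": -0.033}
    - {"tx": 0.018,"ty": -0.033}
    - {"tx": 0.018,"ty": -0.033}
    - {"tx": 0.018,"ty": -0.033}
    - {"tx": 0.018,"ty": -0.033}
    - {"tx": 0.018,"ty": -0.033}
    - {"tx": 0.018,"ty": -0.033}

```text
invalid input at $.plan[0]: expected keys claw, tx, ty, tz, ax, ay, az
```

Call:
arm_command:
  plan:
    - {"tx": 0.018,"ty": -0.033}
    - {"tx": 0.018,"ty": -0.033}
    - {"tx": 0.018,"ty": -0.033}
    - {"tx": 0.018,"ty": -0.033}
    - {"tx": 0.018,"ty": -0.033}
    - {"tx": 0.018,"ty": -0.033}
    - {"tx": 0.018,"ty": -0.033}
    - {"tx": 0.018,"ty": -0.033}
    - {"tx": 0.018,"ty": -0.033}
    - {"tx": 0.018,"ty": -0.033}

```text
invalid input at $.plan[0]: expected keys claw, tx, ty, tz, ax, ay, az
```

```bash
cat >> h.py <<'E'
RIG=np.array([.5475,.039]); YAW=np.radians(-84)
def st():
    o=r.get_obs(); p=o["tcp_pos"]; M=rot(o["orientation"]); d=np.array([np.cos(YAW),np.sin(YAW)]); n=np.array([-d[1],d[0]])
    v=p[:2]-RIG; f=o["contact_force"]
    print("t%.2f rigx %.4f rigy %.4f z %.4f tool-y heading rel rig %.2f deg tilt %.3f F along %.1f left %.1f up %.1f w %.3f"%(o["clock"],v@d,v@n,p[2],np.degrees(np.arctan2(M[1,1],M[0,1])-YAW),M[2,2],f[:2]@d,f[:2]@n,f[2],o["grip_width"]))
E
python3 -c "
from h import *;st()"
```

```text
t1.10 rigx 0.6140 rigy -0.3126 z 0.4047 tool-y heading rel rig 20.46 deg tilt -1.000 F along -0.2 left -0.4 up 0.1 w 0.085
```

Call:
arm_command:
  plan:
    - {"claw": 0,"tx": 0,"ty": 0,"tz": -0.03,"ax": 0,"ay": 0,"az": 6.83}
    - {"claw": 0,"tx": 0,"ty": 0,"tz": -0.03,"ax": 0,"ay": 0,"az": 6.83}
    - {"claw": 0,"tx": 0,"ty": 0,"tz": -0.03,"ax": 0,"ay": 0,"az": 6.8}
    - {"claw": 0,"tx": 0.018,"ty": -0.033,"tz": 0,"ax": 0,"ay": 0,"az": 0}
    - {"claw": 0,"tx": 0.018,"ty": -0.033,"tz": 0,"ax": 0,"ay": 0,"az": 0}
    - {"claw": 0,"tx": 0.018,"ty": -0.033,"tz": 0,"ax": 0,"ay": 0,"az": 0}
    - {"claw": 0,"tx": 0.018,"ty": -0.033,"tz": 0,"ax": 0,"ay": 0,"az": 0}
    - {"claw": 0,"tx": 0.018,"ty": -0.033,"tz": 0,"ax": 0,"ay": 0,"az": 0}
    - {"claw": 0,"tx": 0.018,"ty": -0.033,"tz": 0,"ax": 0,"ay": 0,"az": 0}
    - {"claw": 0,"tx": 0.018,"ty": -0.033,"tz": 0,"ax": 0,"ay": 0,"az": 0}

```text
clock: 1.93
tcp_pos: [0.4022, -0.3596, 0.4949]
orientation: [3.137, 0.164, 0.001]
contact_force: [1.2, -0.4, 0.0]
grip_width: 0.0856
gripper_force: 0.0
```

Call:
arm_command:
  plan:
    - {"claw": 0,"tx": 0.018,"ty": -0.033,"tz": 0,"ax": 0,"ay": 0,"az": 0}
    - {"claw": 0,"tx": 0.018,"ty": -0.033,"tz": 0,"ax": 0,"ay": 0,"az": 0}
    - {"claw": 0,"tx": 0.018,"ty": -0.033,"tz": 0,"ax": 0,"ay": 0,"az": 0}
    - {"claw": 0,"tx": 0.018,"ty": -0.033,"tz": 0,"ax": 0,"ay": 0,"az": 0}
    - {"claw": 0,"tx": 0.018,"ty": -0.033,"tz": 0,"ax": 0,"ay": 0,"az": 0}
    - {"claw": 0,"tx": 0.018,"ty": -0.033,"tz": 0,"ax": 0,"ay": 0,"az": 0}
    - {"claw": 0,"tx": 0.018,"ty": -0.033,"tz": 0,"ax": 0,"ay": 0,"az": 0}
    - {"claw": 0,"tx": 0.018,"ty": -0.033,"tz": 0,"ax": 0,"ay": 0,"az": 0}
    - {"claw": 0,"tx": 0.018,"ty": -0.033,"tz": 0,"ax": 0,"ay": 0,"az": 0}
    - {"claw": 0,"tx": 0.018,"ty": -0.033,"tz": 0,"ax": 0,"ay": 0,"az": 0}

```text
clock: 2.77
tcp_pos: [0.5467, -0.0127, 0.495]
orientation: [3.137, 0.164, 0.001]
contact_force: [0.8, -1.3, 0.5]
grip_width: 0.0854
gripper_force: 0.0
```

```bash
python3 -c "
from h import *;st()"
```

```text
t2.77 rigx 0.0513 rigy -0.0062 z 0.4950 tool-y heading rel rig -0.02 deg tilt -1.000 F along 1.4 left 0.7 up 0.5 w 0.085
```

Call:
arm_command:
  plan:
    - {"claw": 0,"tx": 0.02,"ty": -0.036,"tz": 0,"ax": 0,"ay": 0,"az": 0}
    - {"claw": 0,"tx": 0.02,"ty": -0.036,"tz": 0,"ax": 0,"ay": 0,"az": 0}
    - {"claw": 0,"tx": 0.02,"ty": -0.036,"tz": 0,"ax": 0,"ay": 0,"az": 0}
    - {"claw": 0,"tx": 0.02,"ty": -0.036,"tz": 0,"ax": 0,"ay": 0,"az": 0}
    - {"claw": 0,"tx": 0.02,"ty": -0.036,"tz": 0,"ax": 0,"ay": 0,"az": 0}
    - {"claw": 0,"tx": 0.021,"ty": -0.036,"tz": 0,"ax": 0,"ay": 0,"az": 0}
    - {"claw": 0,"tx": 0,"ty": 0,"tz": 0.04,"ax": 0,"ay": 0,"az": 0}
    - {"claw": 0,"tx": 0,"ty": 0,"tz": 0.04,"ax": 0,"ay": 0,"az": 0}
    - {"claw": 0,"tx": 0,"ty": 0,"tz": 0.04,"ax": 0,"ay": 0,"az": 0}
    - {"claw": 0,"tx": 0,"ty": 0,"tz": 0.04,"ax": 0,"ay": 0,"az": 0}

```text
clock: 3.6
tcp_pos: [0.6441, 0.2132, 0.3331]
orientation: [-3.137, -0.165, -0.001]
contact_force: [0.0, 0.6, -0.5]
grip_width: 0.086
gripper_force: 0.0
```

Call:
arm_command:
  plan:
    - {"claw": 0,"tx": 0,"ty": 0,"tz": 0.03,"ax": 0,"ay": 0,"az": 0}
    - {"claw": 0,"tx": 0,"ty": 0,"tz": 0.03,"ax": 0,"ay": 0,"az": 0}
    - {"claw": 0,"tx": 0,"ty": 0,"tz": 0.03,"ax": 0,"ay": 0,"az": 0}
    - {"claw": 0,"tx": 0,"ty": 0,"tz": 0.03,"ax": 0,"ay": 0,"az": 0}
    - {"claw": 0,"tx": 0,"ty": 0,"tz": 0.015,"ax": 0,"ay": 0,"az": 0}
    - {"claw": 0,"tx": 0,"ty": 0,"tz": 0.01,"ax": 0,"ay": 0,"az": 0}
    - {"claw": 0,"tx": 0,"ty": 0,"tz": 0.005,"ax": 0,"ay": 0,"az": 0}
    - {"claw": 0,"tx": 0,"ty": 0,"tz": 0,"ax": 0,"ay": 0,"az": 0}
    - {"claw": 0,"tx": 0,"ty": 0,"tz": 0,"ax": 0,"ay": 0,"az": 0}
    - {"claw": 0,"tx": 0,"ty": 0,"tz": 0,"ax": 0,"ay": 0,"az": 0}

```text
clock: 4.43
tcp_pos: [0.645, 0.2134, 0.1866]
orientation: [-3.136, -0.164, -0.004]
contact_force: [0.2, 0.5, -0.3]
grip_width: 0.0855
gripper_force: 0.0
```

```bash
python3 -c "
from h import *;st()
a=snap('top','t1')[130:290,200:420];b=snap('side','s1')[140:300,200:420]
cv2.imwrite('pics/pair1.png',cv2.resize(np.vstack([a,b]),None,fx=1.8,fy=1.8,interpolation=2)[:,:,::-1])"
```

```text
t4.43 rigx -0.1632 rigy 0.1152 z 0.1866 tool-y heading rel rig -0.01 deg tilt -1.000 F along -0.5 left 0.2 up -0.3 w 0.086
```

View pics/pair1.png

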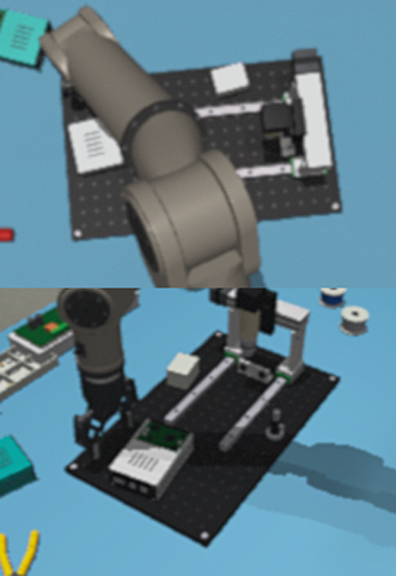

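Call:
arm_command:
  plan:
    - {"claw": 0,"tx": -0.006,"ty": 0,"tz": 0,"ax": 0,"ay": 0,"az": 0}
    - {"claw": 0,"tx": -0.006,"ty": 0,"tz": 0,"ax": 0,"ay": 0,"az": 0}
    - {"claw": 0,"tx": -0.006,"ty": 0,"tz": 0,"ax": 0,"ay": 0,"az": 0}
    - {"claw": 0,"tx": -0.004,"ty": 0,"tz": 0,"ax": 0,"ay": 0,"az": 0}
    - {"claw": 0,"tx": -0.004,"ty": 0,"tz": 0,"ax": 0,"ay": 0,"az": 0}
    - {"claw": 0,"tx": -0.004,"ty": 0,"tz": 0,"ax": 0,"ay": 0,"az": 0}
    - {"claw": 0,"tx": -0.004,"ty": 0,"tz": 0,"ax": 0,"ay": 0,"az": 0}
    - {"claw": 0,"tx": -0.004,"ty": 0,"tz": 0,"ax": 0,"ay": 0,"az": 0}
    - {"claw": 0,"tx": -0.004,"ty": 0,"tz": 0,"ax": 0,"ay": 0,"az": 0}
    - {"claw": 0,"tx": -0.003,"ty": 0,"tz": 0,"ax": 0,"ay": 0,"az": 0}

```text
clock: 5.37
tcp_pos: [0.5994, 0.2081, 0.1849]
orientation: [3.137, 0.164, 0.001]
contact_force: [2.9, -1.9, -0.3]
grip_width: 0.0854
gripper_force: 1.1
```

```bash
python3 -c "
from h import *;st();find(['case','case_front','case_rear','rig','lane_mouth'],'top') if 0 else 0
rect('side','r2',polys=model((*RIG,YAW),None))"
```

```text
t5.37 rigx -0.1627 rigy 0.0693 z 0.1849 tool-y heading rel rig -0.01 deg tilt -1.000 F along 2.2 left 2.7 up -0.3 w 0.085
```

View pics/r2.png

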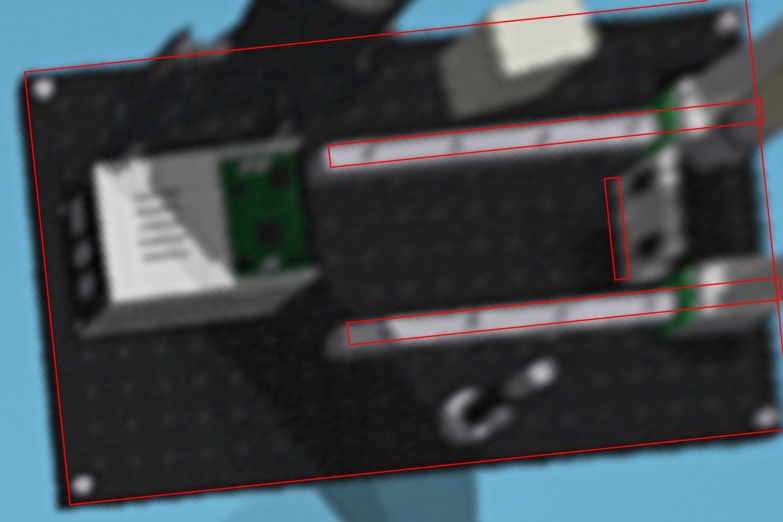

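Call:
arm_command:
  plan:
    - {"claw": 0,"tx": -0.002,"ty": 0,"tz": 0,"ax": 0,"ay": 0,"az": 0}
    - {"claw": 0,"tx": -0.002,"ty": 0,"tz": 0,"ax": 0,"ay": 0,"az": 0}
    - {"claw": 0,"tx": -0.002,"ty": 0,"tz": 0,"ax": 0,"ay": 0,"az": 0}
    - {"claw": 0,"tx": -0.002,"ty": 0,"tz": 0,"ax": 0,"ay": 0,"az": 0}
    - {"claw": 0,"tx": -0.002,"ty": 0,"tz": 0,"ax": 0,"ay": 0,"az": 0}
    - {"claw": 0,"tx": -0.0015,"ty": 0,"tz": 0,"ax": 0,"ay": 0,"az": 0}
    - {"claw": 0,"tx": -0.001,"ty": 0,"tz": 0,"ax": 0,"ay": 0,"az": 0}
    - {"claw": 0,"tx": 0,"ty": 0,"tz": 0,"ax": 0,"ay": 0,"az": 0}
    - {"claw": 0,"tx": 0.02,"ty": 0,"tz": 0,"ax": 0,"ay": 0,"az": 0}
    - {"claw": 0,"tx": 0.02,"ty": 0,"tz": 0,"ax": 0,"ay": 0,"az": 0}

```text
clock: 6.25
tcp_pos: [0.6257, 0.2115, 0.1843]
orientation: [3.136, 0.166, -0.005]
contact_force: [0.3, 0.7, 0.8]
grip_width: 0.0854
gripper_force: 0.0
```

Call:
arm_command:
  plan:
    - {"claw": 0,"tx": 0,"ty": 0,"tz": -0.035,"ax": 0,"ay": 0,"az": 0}
    - {"claw": 0,"tx": 0,"ty": 0,"tz": -0.035,"ax": 0,"ay": 0,"az": 0}
    - {"claw": 0,"tx": -0.014,"ty": -0.016,"tz": -0.01,"ax": 0,"ay": 0,"az": 0}
    - {"claw": 0,"tx": -0.014,"ty": -0.016,"tz": 0,"ax": 0,"ay": 0,"az": 0}
    - {"claw": 0,"tx": -0.014,"ty": -0.016,"tz": 0,"ax": 0,"ay": 0,"az": 0}
    - {"claw": 0,"tx": -0.014,"ty": -0.016,"tz": 0,"ax": 0,"ay": 0,"az": 0}
    - {"claw": 0,"tx": -0.014,"ty": -0.016,"tz": 0,"ax": 0,"ay": 0,"az": 0}
    - {"claw": 0,"tx": -0.014,"ty": -0.016,"tz": 0,"ax": 0,"ay": 0,"az": 0}
    - {"claw": 0,"tx": -0.012,"ty": -0.016,"tz": 0,"ax": 0,"ay": 0,"az": 0}
    - {"claw": 0,"tx": 0,"ty": 0,"tz": 0,"ax": 0,"ay": 0,"az": 0}

```text
clock: 7.08
tcp_pos: [0.5153, 0.3164, 0.2644]
orientation: [-3.135, -0.175, 0.006]
contact_force: [-0.7, 0.8, 0.1]
grip_width: 0.0855
gripper_force: 0.0
```

```bash
python3 -c "
from h import *;st();print(r.get_obs()['joints'].round(2))
for c in ('top','side'):
    r.grab_frame(c); find(['case','case_front','case_rear'],c)
c=(RIG[0]-.163*np.cos(YAW),RIG[1]-.163*np.sin(YAW),YAW)
P=model((.5455,.042,YAW),c)
rect('side','r3',polys=P)"
```

```text
t7.08 rigx -0.2793 rigy -0.0030 z 0.2644 tool-y heading rel rig 0.38 deg tilt -1.000 F along -0.9 left -0.6 up 0.1 w 0.086
[-0.38  0.55 -0.36  1.82  0.25  0.82 -2.33]
top tip_of case 0.86 [ 7.603e-01  3.981e-01 -2.000e-04]
top tip_of case 0.63 [0.5311 0.2063 0.0109]
top tip_of case_front 0.77 [ 0.7811  0.4631 -0.0012]
top tip_of case_front 0.71 [0.5419 0.1353 0.004 ]
top tip_of case_rear 0.96 [0.7421 0.3297 0.0019]
side tip_of case 0.77 [ 0.7607  0.4076 -0.0044]
side tip_of case 0.75 [0.5271 0.2036 0.0126]
side tip_of case_front 0.89 [7.761e-01 4.684e-01 6.000e-04]
side tip_of case_front 0.81 [0.537  0.1352 0.0103]
side tip_of case_rear 0.62 [0.52   0.2785 0.0074]
side tip_of case_rear 0.56 [ 7.397e-01  3.331e-01 -1.000e-04]
```

View pics/r3.png

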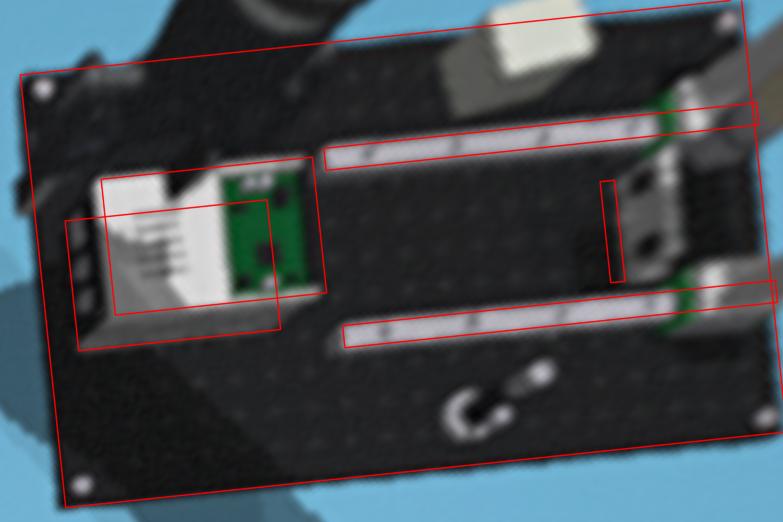

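Call:
arm_command:
  plan:
    - {"claw": 0.4,"tx": 0,"ty": 0,"tz": 0,"ax": 0,"ay": 0,"az": -7}
    - {"claw": 0.4,"tx": 0,"ty": 0,"tz": 0,"ax": 0,"ay": 0,"az": -7}
    - {"claw": 0.4,"tx": 0,"ty": 0,"tz": 0,"ax": 0,"ay": 0,"az": -7}
    - {"claw": 0.4,"tx": 0,"ty": 0,"tz": 0,"ax": 0,"ay": 0,"az": -7}
    - {"claw": 0.4,"tx": 0,"ty": 0,"tz": 0,"ax": 0,"ay": 0,"az": -7}
    - {"claw": 0.4,"tx": 0,"ty": 0,"tz": 0,"ax": 0,"ay": 0,"az": -7}
    - {"claw": 0.4,"tx": 0,"ty": 0,"tz": 0,"ax": 0,"ay": 0,"az": -7}
    - {"claw": 0.4,"tx": 0,"ty": 0,"tz": 0,"ax": 0,"ay": 0,"az": -7}
    - {"claw": 0.4,"tx": 0,"ty": 0,"tz": 0,"ax": 0,"ay": 0,"az": -7}
    - {"claw": 0.4,"tx": 0,"ty": 0,"tz": 0,"ax": 0,"ay": 0,"az": -7}

```text
clock: 8.37
tcp_pos: [0.52, 0.3121, 0.2647]
orientation: [2.47, 1.94, -0.0]
contact_force: [-0.6, -0.1, -0.1]
grip_width: 0.0512
gripper_force: 0.0
```

Call:
arm_command:
  plan:
    - {"claw": 0.4,"tx": 0,"ty": 0,"tz": 0,"ax": 0,"ay": 0,"az": -7}
    - {"claw": 0.4,"tx": 0,"ty": 0,"tz": 0,"ax": 0,"ay": 0,"az": -7}
    - {"claw": 0.4,"tx": 0,"ty": 0,"tz": 0,"ax": 0,"ay": 0,"az": -6}
    - {"claw": 0.4,"tx": 0,"ty": 0,"tz": 0.02,"ax": 0,"ay": 0,"az": 0}
    - {"claw": 0.4,"tx": 0,"ty": 0,"tz": 0.02,"ax": 0,"ay": 0,"az": 0}
    - {"claw": 0.4,"tx": 0,"ty": 0,"tz": 0.01,"ax": 0,"ay": 0,"az": 0}
    - {"claw": 0.4,"tx": 0,"ty": 0,"tz": 0,"ax": 0,"ay": 0,"az": 0}
    - {"claw": 0.4,"tx": 0,"ty": 0,"tz": 0,"ax": 0,"ay": 0,"az": 0}
    - {"claw": 0.4,"tx": 0,"ty": 0,"tz": 0,"ax": 0,"ay": 0,"az": 0}
    - {"claw": 0.4,"tx": 0,"ty": 0,"tz": 0,"ax": 0,"ay": 0,"az": 0}

```text
clock: 9.2
tcp_pos: [0.52, 0.313, 0.2159]
orientation: [2.102, 2.334, 0.003]
contact_force: [-0.2, -0.1, 0.1]
grip_width: 0.0512
gripper_force: 0.0
```

```bash
python3 -c "
from h import *;st();print(r.get_obs()['joints'].round(2))"
```

```text
t9.20 rigx -0.2754 rigy 0.0013 z 0.2159 tool-y heading rel rig 89.99 deg tilt -1.000 F along 0.1 left -0.2 up 0.1 w 0.051
[-0.15  0.7  -0.68  1.82  0.58  0.83 -1.02]
```

Call:
arm_command:
  plan:
    - {"claw": 0.4,"tx": 0,"ty": 0,"tz": 0.009,"ax": 0,"ay": 0,"az": 0}
    - {"claw": 0.4,"tx": 0,"ty": 0,"tz": 0.009,"ax": 0,"ay": 0,"az": 0}
    - {"claw": 0.4,"tx": 0,"ty": 0,"tz": 0.009,"ax": 0,"ay": 0,"az": 0}
    - {"claw": 0.4,"tx": -0.008,"ty": 0,"tz": 0,"ax": 0,"ay": 0,"az": 0}
    - {"claw": 0.4,"tx": -0.008,"ty": 0,"tz": 0,"ax": 0,"ay": 0,"az": 0}
    - {"claw": 0.4,"tx": -0.006,"ty": 0,"tz": 0,"ax": 0,"ay": 0,"az": 0}
    - {"claw": 0.4,"tx": -0.005,"ty": 0,"tz": 0,"ax": 0,"ay": 0,"az": 0}
    - {"claw": 0.4,"tx": -0.005,"ty": 0,"tz": 0,"ax": 0,"ay": 0,"az": 0}
    - {"claw": 0.4,"tx": -0.005,"ty": 0,"tz": 0,"ax": 0,"ay": 0,"az": 0}
    - {"claw": 0.4,"tx": -0.005,"ty": 0,"tz": 0,"ax": 0,"ay": 0,"az": 0}

```text
clock: 10.03
tcp_pos: [0.524, 0.2708, 0.1881]
orientation: [-2.102, -2.335, -0.002]
contact_force: [-0.1, 2.6, -1.2]
grip_width: 0.0514
gripper_force: 1.4
```

Call:
arm_command:
  plan:
    - {"claw": 0.4,"tx": -0.005,"ty": 0,"tz": 0,"ax": 0,"ay": 0,"az": 0}
    - {"claw": 0.4,"tx": -0.005,"ty": 0,"tz": 0,"ax": 0,"ay": 0,"az": 0}
    - {"claw": 0.4,"tx": 0,"ty": 0,"tz": 0,"ax": 0,"ay": 0,"az": 0}
    - {"claw": 0.4,"tx": 0,"ty": 0,"tz": 0,"ax": 0,"ay": 0,"az": 0}
    - {"claw": 0.4,"tx": 0,"ty": 0,"tz": 0,"ax": 0,"ay": 0,"az": 0}
    - {"claw": 0.4,"tx": 0,"ty": 0,"tz": 0,"ax": 0,"ay": 0,"az": 0}
    - {"claw": 0.4,"tx": 0,"ty": 0,"tz": 0,"ax": 0,"ay": 0,"az": 0}
    - {"claw": 0.4,"tx": 0,"ty": 0,"tz": 0,"ax": 0,"ay": 0,"az": 0}
    - {"claw": 0.4,"tx": 0,"ty": 0,"tz": 0,"ax": 0,"ay": 0,"az": 0}
    - {"claw": 0.4,"tx": 0,"ty": 0,"tz": 0,"ax": 0,"ay": 0,"az": 0}

```text
clock: 10.87
tcp_pos: [0.5251, 0.2609, 0.1877]
orientation: [2.102, 2.335, -0.0]
contact_force: [-0.3, -0.0, 0.2]
grip_width: 0.0513
gripper_force: 0.0
```

```bash
python3 -c "
from h import *;st()
a=snap('top','t4');b=snap('side','s4')
R2=(.5455,.042,YAW); R1=(.5485,.0375,YAW)
def cs(R_,x,y,yw=0): return (R_[0]+x*np.cos(YAW)-y*np.sin(YAW),R_[1]+x*np.sin(YAW)+y*np.cos(YAW),YAW+yw)
rect('top','rt4',img=a,polys=model(R1,cs(R1,-.14,0)));rect('side','rs4',img=b,polys=model(R2,cs(R2,-.14,0)))
A=cv2.imread('pics/rt4.png')[90:385,40:440];B=cv2.imread('pics/rs4.png')[90:385,40:440]
cv2.imwrite('pics/p4.png',cv2.resize(np.vstack([A,B]),None,fx=1,fy=1))"
```

```text
t10.87 rigx -0.2230 rigy 0.0009 z 0.1877 tool-y heading rel rig 90.00 deg tilt -1.000 F along -0.0 left -0.3 up 0.2 w 0.051
```

View pics/p4.png

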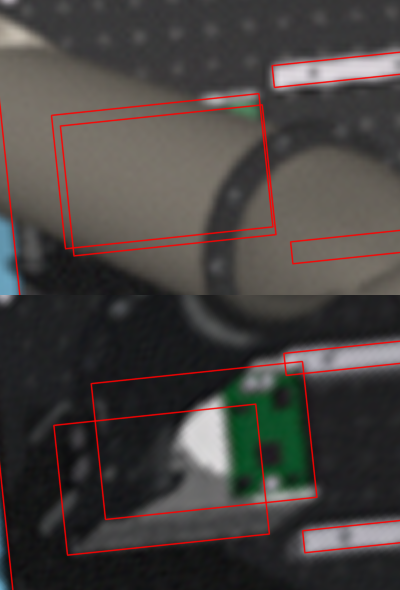

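Call:
arm_command:
  plan:
    - {"claw": 0.4,"tx": -0.004,"ty": 0,"tz": 0,"ax": 0,"ay": 0,"az": 0}
    - {"claw": 0.4,"tx": -0.007,"ty": 0,"tz": 0,"ax": 0,"ay": 0,"az": 0}
    - {"claw": 0.4,"tx": -0.007,"ty": 0,"tz": 0,"ax": 0,"ay": 0,"az": 0}
    - {"claw": 0.4,"tx": -0.007,"ty": 0,"tz": 0,"ax": 0,"ay": 0,"az": 0}
    - {"claw": 0.4,"tx": -0.007,"ty": 0,"tz": 0,"ax": 0,"ay": 0,"az": 0}
    - {"claw": 0.4,"tx": -0.007,"ty": 0,"tz": 0,"ax": 0,"ay": 0,"az": 0}
    - {"claw": 0.4,"tx": -0.007,"ty": 0,"tz": 0,"ax": 0,"ay": 0,"az": 0}
    - {"claw": 0.4,"tx": -0.007,"ty": 0,"tz": 0,"ax": 0,"ay": 0,"az": 0}
    - {"claw": 0.4,"tx": -0.007,"ty": 0,"tz": 0,"ax": 0,"ay": 0,"az": 0}
    - {"claw": 0.4,"tx": -0.005,"ty": 0,"tz": 0,"ax": 0,"ay": 0,"az": 0}

```text
clock: 11.8
tcp_pos: [0.5321, 0.1954, 0.1878]
orientation: [2.103, 2.334, 0.0]
contact_force: [-0.8, 4.0, 2.1]
grip_width: 0.0509
gripper_force: 2.0
```

```bash
python3 -c "
from h import *;st()
a=snap('top','t5');b=snap('side','s5')
R2=(.5455,.042,YAW); R1=(.5485,.0375,YAW)
def cs(R_,x,y,yw=0): return (R_[0]+x*np.cos(YAW)-y*np.sin(YAW),R_[1]+x*np.sin(YAW)+y*np.cos(YAW),YAW+yw)
rect('top','rt5',img=a,polys=model(R1,cs(R1,-.0735,0)));rect('side','rs5',img=b,polys=model(R2,cs(R2,-.0735,0)))
A=cv2.imread('pics/rt5.png')[90:370,130:530];B=cv2.imread('pics/rs5.png')[90:370,130:530]
cv2.imwrite('pics/p5.png',np.vstack([A,B]))"
```

```text
t11.80 rigx -0.1571 rigy 0.0010 z 0.1878 tool-y heading rel rig 89.97 deg tilt -1.000 F along -4.1 left -0.4 up 2.1 w 0.051
```

View pics/p5.png

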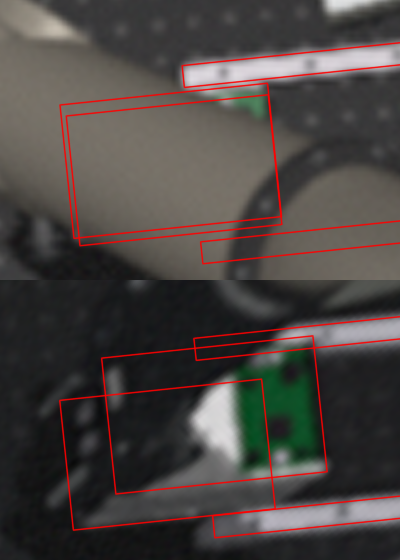

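Call:
arm_command:
  plan:
    - {"claw": 0.4,"tx": -0.007,"ty": 0,"tz": 0,"ax": 0,"ay": 0,"az": 0}
    - {"claw": 0.4,"tx": -0.007,"ty": 0,"tz": 0,"ax": 0,"ay": 0,"az": 0}
    - {"claw": 0.4,"tx": -0.007,"ty": 0,"tz": 0,"ax": 0,"ay": 0,"az": 0}
    - {"claw": 0.4,"tx": -0.007,"ty": 0,"tz": 0,"ax": 0,"ay": 0,"az": 0}
    - {"claw": 0.4,"tx": -0.007,"ty": 0,"tz": 0,"ax": 0,"ay": 0,"az": 0}
    - {"claw": 0.4,"tx": -0.007,"ty": 0,"tz": 0,"ax": 0,"ay": 0,"az": 0}
    - {"claw": 0.4,"tx": -0.007,"ty": 0,"tz": 0,"ax": 0,"ay": 0,"az": 0}
    - {"claw": 0.4,"tx": -0.007,"ty": 0,"tz": 0,"ax": 0,"ay": 0,"az": 0}
    - {"claw": 0.4,"tx": -0.007,"ty": 0,"tz": 0,"ax": 0,"ay": 0,"az": 0}
    - {"claw": 0.4,"tx": -0.007,"ty": 0,"tz": 0,"ax": 0,"ay": 0,"az": 0}

```text
clock: 12.73
tcp_pos: [0.5392, 0.1257, 0.1876]
orientation: [-2.102, -2.334, 0.001]
contact_force: [-1.0, 2.4, -0.0]
grip_width: 0.0513
gripper_force: 1.4
```

Call:
arm_command:
  plan:
    - {"claw": 0.4,"tx": -0.006,"ty": 0,"tz": 0,"ax": 0,"ay": 0,"az": 0}
    - {"claw": 0.4,"tx": -0.005,"ty": 0,"tz": 0,"ax": 0,"ay": 0,"az": 0}
    - {"claw": 0.4,"tx": -0.005,"ty": 0,"tz": 0,"ax": 0,"ay": 0,"az": 0}
    - {"claw": 0.4,"tx": -0.005,"ty": 0,"tz": 0,"ax": 0,"ay": 0,"az": 0}
    - {"claw": 0.4,"tx": -0.005,"ty": 0,"tz": 0,"ax": 0,"ay": 0,"az": 0}
    - {"claw": 0.4,"tx": -0.005,"ty": 0,"tz": 0,"ax": 0,"ay": 0,"az": 0}
    - {"claw": 0.4,"tx": -0.004,"ty": 0,"tz": 0,"ax": 0,"ay": 0,"az": 0}
    - {"claw": 0.4,"tx": -0.003,"ty": 0,"tz": 0,"ax": 0,"ay": 0,"az": 0}
    - {"claw": 0.4,"tx": 0,"ty": 0,"tz": 0,"ax": 0,"ay": 0,"az": 0}
    - {"claw": 0.4,"tx": 0,"ty": 0,"tz": 0,"ax": 0,"ay": 0,"az": 0}

```text
clock: 13.57
tcp_pos: [0.5433, 0.0881, 0.1877]
orientation: [2.102, 2.333, -0.001]
contact_force: [0.0, -0.0, -0.3]
grip_width: 0.0513
gripper_force: 0.0
```

```bash
python3 -c "
from h import *;st()
a=snap('top','t6');b=snap('side','s6')
R2=(.5455,.042,YAW); R1=(.5485,.0375,YAW)
def cs(R_,x,y,yw=0): return (R_[0]+x*np.cos(YAW)-y*np.sin(YAW),R_[1]+x*np.sin(YAW)+y*np.cos(YAW),YAW+yw)
rect('top','rt6',img=a,polys=model(R1,cs(R1,.0395,0),.145));rect('side','rs6',img=b,polys=model(R2,cs(R2,.0395,0),.145))
A=cv2.imread('pics/rt6.png')[70:360,270:720];B=cv2.imread('pics/rs6.png')[70:360,270:720]
cv2.imwrite('pics/p6.png',np.vstack([A,B]))"
```

```text
t13.57 rigx -0.0493 rigy 0.0010 z 0.1877 tool-y heading rel rig 89.96 deg tilt -1.000 F along 0.0 left 0.0 up -0.3 w 0.051
```

View pics/p6.png

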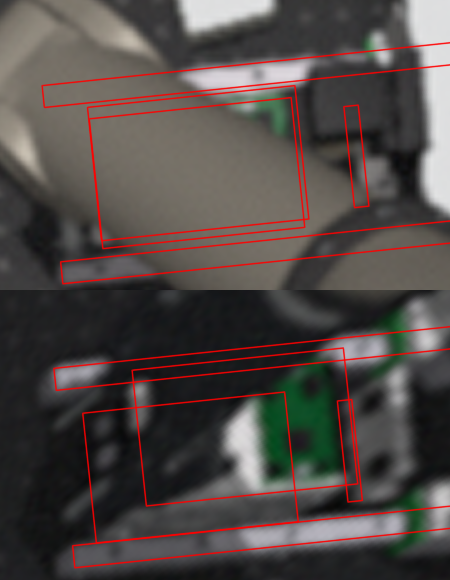

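Call:
arm_command:
  plan:
    - {"claw": 0.4,"tx": -0.004,"ty": 0,"tz": 0,"ax": 0,"ay": 0,"az": 0}
    - {"claw": 0.4,"tx": -0.004,"ty": 0,"tz": 0,"ax": 0,"ay": 0,"az": 0}
    - {"claw": 0.4,"tx": -0.004,"ty": 0,"tz": 0,"ax": 0,"ay": 0,"az": 0}
    - {"claw": 0.4,"tx": -0.004,"ty": 0,"tz": 0,"ax": 0,"ay": 0,"az": 0}
    - {"claw": 0.4,"tx": -0.004,"ty": 0,"tz": 0,"ax": 0,"ay": 0,"az": 0}
    - {"claw": 0.4,"tx": -0.003,"ty": 0,"tz": 0,"ax": 0,"ay": 0,"az": 0}
    - {"claw": 0.4,"tx": -0.002,"ty": 0,"tz": 0,"ax": 0,"ay": 0,"az": 0}
    - {"claw": 0.4,"tx": -0.002,"ty": 0,"tz": 0,"ax": 0,"ay": 0,"az": 0}
    - {"claw": 0.4,"tx": -0.002,"ty": 0,"tz": 0,"ax": 0,"ay": 0,"az": 0}
    - {"claw": 0.4,"tx": -0.001,"ty": 0,"tz": 0,"ax": 0,"ay": 0,"az": 0}

```text
clock: 14.5
tcp_pos: [0.5464, 0.059, 0.1879]
orientation: [2.102, 2.335, 0.001]
contact_force: [-1.6, 5.1, 2.5]
grip_width: 0.0513
gripper_force: 2.3
```

Call:
arm_command:
  plan:
    - {"claw": 0.4,"tx": -0.001,"ty": 0,"tz": 0,"ax": 0,"ay": 0,"az": 0}
    - {"claw": 0.4,"tx": -0.001,"ty": 0,"tz": 0,"ax": 0,"ay": 0,"az": 0}
    - {"claw": 0.4,"tx": -0.001,"ty": 0,"tz": 0,"ax": 0,"ay": 0,"az": 0}
    - {"claw": 0.4,"tx": -0.001,"ty": 0,"tz": 0,"ax": 0,"ay": 0,"az": 0}
    - {"claw": 0.4,"tx": -0.001,"ty": 0,"tz": 0,"ax": 0,"ay": 0,"az": 0}
    - {"claw": 0.4,"tx": -0.0005,"ty": 0,"tz": 0,"ax": 0,"ay": 0,"az": 0}
    - {"claw": 0.4,"tx": -0.0005,"ty": 0,"tz": 0,"ax": 0,"ay": 0,"az": 0}
    - {"claw": 0.4,"tx": -0.0005,"ty": 0,"tz": 0,"ax": 0,"ay": 0,"az": 0}
    - {"claw": 0.4,"tx": -0.0005,"ty": 0,"tz": 0,"ax": 0,"ay": 0,"az": 0}
    - {"claw": 0.4,"tx": -0.0005,"ty": 0,"tz": 0,"ax": 0,"ay": 0,"az": 0}

```text
clock: 15.33
tcp_pos: [0.5471, 0.0517, 0.1878]
orientation: [2.102, 2.335, 0.001]
contact_force: [-1.1, 4.6, 3.9]
grip_width: 0.0511
gripper_force: 2.6
```

```bash
python3 -c "
from h import *;st()
snap('side','s7');snap('top','t7')
for c in ('top','side'): find(['case_front','case','stop'],c)"
```

```text
t15.33 rigx -0.0127 rigy 0.0010 z 0.1878 tool-y heading rel rig 90.01 deg tilt -1.000 F along -4.7 left -0.6 up 3.9 w 0.051
top tip_of case_front 0.86 [0.7802 0.4664 0.    ]
top tip_of case_front 0.48 [ 0.5664 -0.1019  0.0047]
top tip_of case 0.71 [ 7.589e-01  3.987e-01 -6.000e-04]
side tip_of case_front 0.75 [ 0.7808  0.4711 -0.0018]
side tip_of case_front 0.64 [ 0.562  -0.1     0.0119]
side tip_of case 0.92 [ 0.5526 -0.0331  0.0105]
side tip_of case 0.63 [ 0.7613  0.4025 -0.0044]
side tip_of stop 0.7 [ 0.5528 -0.0324  0.0114]
side tip_of stop 0.37 [ 0.5606 -0.1045  0.0116]
```

Call:
arm_command:
  plan:
    - {"claw": 0.4,"tx": -0.0005,"ty": 0,"tz": 0,"ax": 0,"ay": 0,"az": 0}
    - {"claw": 0.4,"tx": -0.0005,"ty": 0,"tz": 0,"ax": 0,"ay": 0,"az": 0}
    - {"claw": 0.4,"tx": -0.0005,"ty": 0,"tz": 0,"ax": 0,"ay": 0,"az": 0}
    - {"claw": 0.4,"tx": -0.0005,"ty": 0,"tz": 0,"ax": 0,"ay": 0,"az": 0}
    - {"claw": 0.4,"tx": -0.0005,"ty": 0,"tz": 0,"ax": 0,"ay": 0,"az": 0}
    - {"claw": 0.4,"tx": -0.0005,"ty": 0,"tz": 0,"ax": 0,"ay": 0,"az": 0}
    - {"claw": 0.4,"tx": -0.0005,"ty": 0,"tz": 0,"ax": 0,"ay": 0,"az": 0}
    - {"claw": 0.4,"tx": -0.0005,"ty": 0,"tz": 0,"ax": 0,"ay": 0,"az": 0}
    - {"claw": 0.4,"tx": 0,"ty": 0,"tz": 0,"ax": 0,"ay": 0,"az": 0}
    - {"claw": 0.4,"tx": 0,"ty": 0,"tz": 0,"ax": 0,"ay": 0,"az": 0}

```text
clock: 16.57
tcp_pos: [0.5475, 0.0475, 0.1877]
orientation: [2.102, 2.335, -0.0]
contact_force: [0.1, 4.5, 4.4]
grip_width: 0.0513
gripper_force: 2.3
```

Call:
arm_command:
  plan:
    - {"claw": 0.4,"tx": -0.0005,"ty": 0,"tz": 0,"ax": 0,"ay": 0,"az": 0}
    - {"claw": 0.4,"tx": -0.0005,"ty": 0,"tz": 0,"ax": 0,"ay": 0,"az": 0}
    - {"claw": 0.4,"tx": -0.0005,"ty": 0,"tz": 0,"ax": 0,"ay": 0,"az": 0}
    - {"claw": 0.4,"tx": -0.0005,"ty": 0,"tz": 0,"ax": 0,"ay": 0,"az": 0}
    - {"claw": 0.4,"tx": 0,"ty": 0,"tz": 0,"ax": 0,"ay": 0,"az": 0}
    - {"claw": 0.4,"tx": 0,"ty": 0,"tz": 0,"ax": 0,"ay": 0,"az": 0}
    - {"claw": 0.4,"tx": 0,"ty": 0,"tz": 0,"ax": 0,"ay": 0,"az": 0}
    - {"claw": 0.4,"tx": 0,"ty": 0,"tz": 0,"ax": 0,"ay": 0,"az": 0}
    - {"claw": 0.4,"tx": 0,"ty": 0,"tz": 0,"ax": 0,"ay": 0,"az": 0}
    - {"claw": 0.4,"tx": 0,"ty": 0,"tz": 0,"ax": 0,"ay": 0,"az": 0}

```text
clock: 17.4
tcp_pos: [0.5475, 0.0465, 0.1877]
orientation: [-2.101, -2.334, -0.002]
contact_force: [-0.9, 8.0, 2.7]
grip_width: 0.0509
gripper_force: 3.9
```

Call:
arm_command:
  plan:
    - {"claw": 0.4,"tx": -0.0005,"ty": 0,"tz": 0,"ax": 0,"ay": 0,"az": 0}
    - {"claw": 0.4,"tx": -0.0005,"ty": 0,"tz": 0,"ax": 0,"ay": 0,"az": 0}
    - {"claw": 0.4,"tx": -0.0005,"ty": 0,"tz": 0,"ax": 0,"ay": 0,"az": 0}
    - {"claw": 0.4,"tx": 0,"ty": 0,"tz": 0,"ax": 0,"ay": 0,"az": 0}
    - {"claw": 0.4,"tx": 0,"ty": 0,"tz": 0,"ax": 0,"ay": 0,"az": 0}
    - {"claw": 0.4,"tx": 0,"ty": 0,"tz": 0,"ax": 0,"ay": 0,"az": 0}
    - {"claw": 0.4,"tx": 0,"ty": 0,"tz": 0,"ax": 0,"ay": 0,"az": 0}
    - {"claw": 0.4,"tx": 0,"ty": 0,"tz": 0,"ax": 0,"ay": 0,"az": 0}
    - {"claw": 0.4,"tx": 0,"ty": 0,"tz": 0,"ax": 0,"ay": 0,"az": 0}
    - {"claw": 0.4,"tx": 0,"ty": 0,"tz": 0,"ax": 0,"ay": 0,"az": 0}

```text
clock: 18.23
tcp_pos: [0.5475, 0.0462, 0.1877]
orientation: [-2.099, -2.334, -0.004]
contact_force: [-0.7, 11.0, 2.2]
grip_width: 0.0513
gripper_force: 5.5
```

Call:
arm_command:
  plan:
    - {"claw": 0.4,"tx": 0.002,"ty": 0,"tz": 0,"ax": 0,"ay": 0,"az": 0}
    - {"claw": 0.4,"tx": 0.004,"ty": 0,"tz": 0,"ax": 0,"ay": 0,"az": 0}
    - {"claw": 0.4,"tx": 0.012,"ty": 0,"tz": 0,"ax": 0,"ay": 0,"az": 0}
    - {"claw": 0.4,"tx": 0.02,"ty": 0,"tz": 0,"ax": 0,"ay": 0,"az": 0}
    - {"claw": 0.4,"tx": 0.02,"ty": 0,"tz": 0,"ax": 0,"ay": 0,"az": 0}
    - {"claw": 0.4,"tx": 0.02,"ty": 0,"tz": -0.01,"ax": 0,"ay": 0,"az": 0}
    - {"claw": 0.4,"tx": 0.03,"ty": 0,"tz": -0.025,"ax": 0,"ay": 0,"az": 0}
    - {"claw": 0.4,"tx": 0.03,"ty": 0,"tz": -0.025,"ax": 0,"ay": 0,"az": 0}
    - {"claw": 0.4,"tx": 0.03,"ty": 0,"tz": -0.025,"ax": 0,"ay": 0,"az": 0}
    - {"claw": 0.4,"tx": 0.03,"ty": 0,"tz": -0.025,"ax": 0,"ay": 0,"az": 0}

```text
clock: 19.07
tcp_pos: [0.5265, 0.2418, 0.2984]
orientation: [2.103, 2.333, -0.003]
contact_force: [1.4, 1.1, -0.6]
grip_width: 0.0514
gripper_force: 0.0
```

Call:
arm_command:
  plan:
    - {"claw": 0.4,"tx": 0.03,"ty": 0,"tz": -0.025,"ax": 0,"ay": 0,"az": 0}
    - {"claw": 0.4,"tx": 0.03,"ty": 0,"tz": -0.025,"ax": 0,"ay": 0,"az": 0}
    - {"claw": 0.4,"tx": 0.03,"ty": 0,"tz": -0.025,"ax": 0,"ay": 0,"az": 0}
    - {"claw": 0.4,"tx": 0.03,"ty": 0,"tz": 0,"ax": 0,"ay": 0,"az": 0}
    - {"claw": 0.4,"tx": 0.03,"ty": 0,"tz": 0,"ax": 0,"ay": 0,"az": 0}
    - {"claw": 0.4,"tx": 0,"ty": 0,"tz": 0,"ax": 0,"ay": 0,"az": 0}
    - {"claw": 0.4,"tx": 0,"ty": 0,"tz": 0,"ax": 0,"ay": 0,"az": 0}
    - {"claw": 0.4,"tx": 0,"ty": 0,"tz": 0,"ax": 0,"ay": 0,"az": 0}
    - {"claw": 0.4,"tx": 0,"ty": 0,"tz": 0,"ax": 0,"ay": 0,"az": 0}
    - {"claw": 0.4,"tx": 0,"ty": 0,"tz": 0,"ax": 0,"ay": 0,"az": 0}

```text
clock: 19.9
tcp_pos: [0.5122, 0.3886, 0.3722]
orientation: [2.104, 2.331, -0.002]
contact_force: [0.3, 0.0, 0.6]
grip_width: 0.051
gripper_force: 0.0
```

```bash
python3 -c "
from h import *;st()
a=snap('top','t8');b=snap('side','s8')
R2=(.5455,.042,YAW); R1=(.5485,.0375,YAW)
def cs(R_,x,y,yw=0): return (R_[0]+x*np.cos(YAW)-y*np.sin(YAW),R_[1]+x*np.sin(YAW)+y*np.cos(YAW),YAW+yw)
rect('top','rt8',img=a);rect('side','rs8',img=b)
A=cv2.imread('pics/rt8.png')[70:360,270:720];B=cv2.imread('pics/rs8.png')[70:360,270:720]
cv2.imwrite('pics/p8.png',np.vstack([A,B]))"
```

```text
t19.90 rigx -0.3514 rigy 0.0014 z 0.3722 tool-y heading rel rig 89.87 deg tilt -1.000 F along 0.0 left 0.3 up 0.6 w 0.051
```

View pics/p8.png

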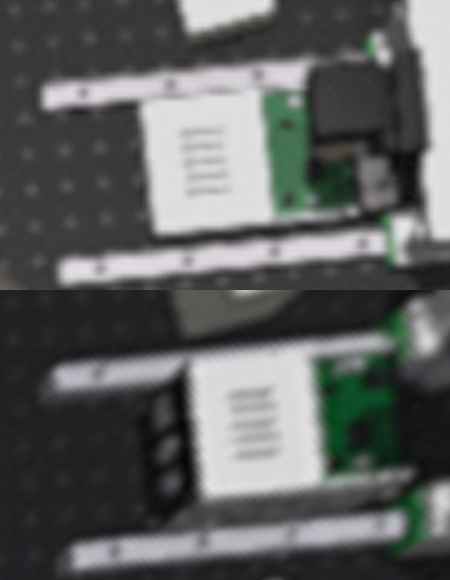

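The picture shows the case centred between the rails, square to the lane and up under the lens. The rising push force confirmed contact with the bumpers. The arm is clear.

```bash
python3 -c "
from bench import r;print(r.hand_in())"
```

```text
the job is handed in; nothing more can be done
None
```

The case was pushed down the lane and stopped against the bumpers, with push force rising to about 11 N while the tool stopped advancing. It sat clear of both rails in the final pictures, and the job was handed in with the arm withdrawn; no verdict was shown.

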